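# Set a painting panel in a telescoping panel holder

## Robot

A 6-joint arm with a two-finger parallel gripper is mounted at the origin on the work surface. World frame = base frame: x ahead of the robot, y to its left, z up, the work surface at z = 0. Lengths are in m, angles in degrees, forces in N, time in s.
With the tool pointing down it reaches from about 0.35 to 0.875 m from the base axis. Payload 4.2 kg.
Tool frame: the origin (TCP) lies midway between the tips of the shut fingers; the grasp point (between the pads) lies 19 mm behind it; z points along the fingers, y is the line along which they close (so a half turn about z gives the same grasp; the last joint's range is limited). The gripper opens to 87 mm and grips with 3 to 60 N. Pads are 19 mm wide; open, the fingers measure 117 mm over their backs; the gripper's body (75 mm by 190 mm) begins 51 mm behind the grasp point.
Start: joints at [82.426, 22.042, 0.453, 0, -68.411, -14.817], TCP at [0.238, 0.578, 0.223] pointing down, gripper open.
Joint ranges: [-179.83, 179.83], [-69.29, 118.12], [-61.27, 80.66], [-181.25, 117.63], [-171.15, -9.14], [-177.46, 177.46]. Speed limits (degrees/s): [159.86, 159.86, 180, 180, 180, 180].

## Interface

Orientations are given as [roll, pitch, yaw] about the fixed x, y, z axes, in that order (R = Rz(yaw) Ry(pitch) Rx(roll)).
In Python, from workcell import env gives the robot as it stands. The module is installed in compiled form; this text tells all that it offers. Calls block until the motion is done:
- env.goto(position, orientation): joint-space move of the TCP to a pose.
- env.move_straight(position, rotation=None, rate=0.15, force_limit=None): straight line of the TCP; rotation=None keeps the orientation; rate is the mean speed in m/s. With force_limit (N) it stops when the force on the tool has changed by that much, and returns True; else False.
- env.set_joints(angles): joint-space move.
- env.gripper_to(opening, grasp_force=None): opening from 0.0 (shut) to 1.0 (fully open); grasp_force is the grip in N (None keeps the last); returns when the fingers have stopped.
- env.dwell(seconds).
- env.inverse_kinematics(position, orientation): joint angles nearest the present ones, or None.
- env.read_state(): the state.
- env.grab_frame(name): name is "side" or "top" or "wrist"; returns a dict with "image" (420x560x3 uint8, blue, green, red), "fx", "fy", "cx", "cy" (pixels), "position" and "orientation" of the camera in the world. Camera axes: x right, y up, looking along -z (the intrinsics and any distortion apply to the point x, -y, -z); pixel columns grow to the right and rows downward; lengths in m; the calibration is good to about 2 mm. A picture is of the moment at which its call begins. There is no depth.
A pose or a line that the arm cannot do raises env.Unreachable and nothing moves.
- env.close_job(): hands the job in; it is judged then, once.
Trained networks look in a picture, given as the dict that the camera call returned (one of the last four; its "shot" number tells which), for a name from the list of things; names that differ only in an ending like _2 or _b are one class to them, and where a whole thing is asked for, a point or a joint stands for the part that bears it (a point fixed in the world has none). Each returns a list of dicts, best first, with "score" (0 to 1); they miss things now and then, are a little off and sometimes report something else, mostly with a low value. They report only what shows in the picture. A call takes as long as a camera call. They do not tell look-alikes from the thing itself.
- env.search_frame(picture, thing): "xyz" ([x, y, z] in m, in world coordinates, good to about 4 mm: the middle of the surface that is visible of it).
- env.trace(picture, thing): "mask" (420x560 bool, what is visible of it).
The state is a dict: "clock": time; "joint_positions": joint angles; "qvel": joint speeds; "joint_torque": joint torques, N m; "position": TCP position; "tool_rot": TCP orientation; "force": force on the tool from outside, world axes, zero at the start; "wrist_torque": the same for the moment, N m; "opening": opening from 0.0 (shut) to 1.0 (fully open); "finger_force": force on a finger pad.
Only numpy, scipy, OpenCV 4.12 (cv2) and the standard library are available. Lean on these libraries where they do the work, as an engineer would, in place of code of your own. Each camera call takes 0.05 s, during which the arm holds its last target. There are 200 camera calls.

## Task

Press the sprung button of the panel holder down and slide it along its sleeve, away from the bed, until it pops up in the outermost hole, so that the jaw stands fully open. Push the painting panel over the table into the bed, flat against the back rail, then press the button again and slide the jaw in until the button pops up in the middle hole and the panel is held between end stop and jaw, still flat against the back rail. Leave the other things on the table where they are.

Things in the scene. Friction and masses are not known exactly. Their poses are not given: they have to be found in the camera images.
- holder: Panel holder, fixed to the table. Origin: on the table top, under the panel's centre once held; z up, x away from the robot to the back rail, y along that rail to the end stop. The bed is bare table. On the -y side stands an aluminium sleeve, a square tube 36 mm wide and high along y at x = 0, from y = -135 to -272 mm, with low feet to x = -35 mm. A steel tube with the jaw slides in it.
- rail_face (a point): Middle of the bed-side face of the back rail, a wooden strip 24 mm high along the holder's y, behind bed and sleeve; this point is on the table at holder x = +45 mm, y = 0.
- stop_face (a point): Middle of the bed-side face of the end stop, a wooden strip 24 mm high along the holder's x (from x = -32 to +45 mm, where it meets the rail); this point is on the table at holder y = +76 mm, x = 0.
- hole_mid (a point): Centre of the middle one of three wide holes in the sleeve's top wall (5 mm thick, upper side 36 mm above the table), joined by a narrow slot. This point is on that upper side, at holder y = -193 mm; the inner hole is 36 mm nearer to the bed (y = -157), the outermost 36 mm further away (y = -229).
- jaw_tube (a joint): Travel of the steel tube with the jaw, in m: 0 = button in the inner hole (the start), 0.036 = middle hole, 0.072 = outermost hole (jaw fully open). It grows as the jaw moves along the holder's -y. Stops at -0.002 and 0.074. About 1.5 N of friction once the button is down. In a hole it has +-1.5 mm of play.
- detent_button (a joint): How far the button is pressed, in m: 0 = up (popped into a hole), 0.009 = fully down. From 0.0055 on the tube can slide. Between holes it rides at 0.0055 under the sleeve's wall and pops up by itself at the next hole; held deeper than 0.006 it passes the holes. Spring: 2.5 N when up, 4.4 N at 0.0055, 5.6 N at the bottom.
- button_top (a point): Centre of the button's flat top, a grey plate 30 mm (holder x) by 52 mm (holder y) standing out above the sleeve; it travels with the tube. At both its y ends a ridge runs across it, 6 mm thick and 6 mm high, so that closed fingertips on the 40 mm long flat between the ridges can push it along either way. The flat is 51 mm above the table when up.
- jaw_face (a point): Centre of the jaw's face, which looks along the holder's +y to the end stop. The jaw is a black bar on the tube's end, 60 mm long (holder x = -20 to +40 mm), 14 mm thick, from 2 to 25 mm above the table. From jaw face to end stop: 117 mm (button in the inner hole), 153 mm (middle), 189 mm (outermost).
- panel_center (a point): Centre (half-way up) of the loose painting panel, a flat wooden board with a white top, 90 mm (its x) by 150 mm (its y) by 18 mm (its z), about 0.2 kg, lying on the table in front of the holder. It goes into the bed with its long side along the back rail.
- jar: Bystander, loose: open glass jar, 72 mm across, 90 mm high. Origin: centre of its underside.
- tin: Bystander, loose: small closed tin, 60 mm across, 50 mm high. Origin: centre of its underside.
- palette_knife: Bystander, loose: palette knife 170 mm long lying along its x. Origin: on the table under its middle.
- paint_tube_a: Bystander, loose: aluminium paint tube lying along its x, about 105 mm long, 41 mm wide, 28 mm high, black cap. Origin: on the table under its middle.
- paint_tube_b: Bystander, loose: like paint_tube_a, with a yellow cap.
- paint_tube_c: Bystander, loose: a larger paint tube of the same form, about 125 mm long, 46 mm wide, 32 mm high, red cap.
There are look-alikes about, which are no part of the job. Leave any green or pink look-alike of the part that bears panel_center alone.

How it is judged:
By the outcome, as a careful person would: the job done as asked, in the order asked, and still so for the second after the job is handed in, with the robot touching nothing.
It also fails if it takes over 72 s, if anything falls off the work surface, if the arm or the gripper's body presses on something with over 40 N, if the wrist force passes 120 N, or if a joint passes its speed limit or range.

## Working session

There is one attempt and no reset: what is moved stays moved. The work goes in short steps, each a Python script; the robot and the scene stay as the last script left them, time stands still between calls to the robot, and variables do not carry over. Pictures are saved under pics/ and viewed, at most 10 in all, crops included, and the job is handed in when it is done.

```bash
mkdir -p pics; cat > h.py <<'E'
import numpy as np, cv2
from workcell import env
from scipy.spatial.transform import Rotation as R
def ray(f,u,v):
    p=cv2.undistortPoints(np.array([[[u,v]]],float),np.array([[f['fx'],0,f['cx']],[0,f['fy'],f['cy']],[0,0,1]]),np.array(f.get('distortion',np.zeros(5)),float))[0,0]
    return R.from_euler('xyz',f['orientation'],degrees=True).apply([p[0],-p[1],-1])
def pix2(f,u,v,z):
    d=ray(f,u,v);o=np.array(f['position']);return o+d*(z-o[2])/d[2]
E
python3 - <<'E'
from h import *
for n in ('top','side'):
    f=env.grab_frame(n); cv2.imwrite(f'pics/{n}0.png',f['image'])
    print(n,{k:v for k,v in f.items() if k!='image'})
    for t in ('panel_center','button_top','jaw_face','holder','hole_mid','jar','tin','palette_knife','paint_tube_a','paint_tube_c'):
        try: print(t,[(np.round(d['xyz'],3).tolist(),round(d['score'],2)) for d in env.search_frame(f,t)][:5])
        except Exception as e: print(t,e)
print(env.read_state())
E
```

```text
top {'fx': 403.58640159746636, 'fy': 403.58640159746636, 'cx': 277.333607429632, 'cy': 213.92083671405808, 'position': array([0.38810677, 0.05388872, 0.90993222]), 'orientation': array([ 1.25238365e+01,  6.20324007e-02, -9.02887631e+01]), 'shot': 1}
panel_center [([0.443, -0.227, 0.016], 0.88), ([0.355, 0.193, 0.017], 0.78), ([0.555, 0.078, 0.021], 0.61)]
button_top [([0.667, -0.031, 0.051], 0.72)]
jaw_face [([0.663, 0.015, 0.031], 0.86)]
holder [([0.684, -0.01, 0.022], 0.67)]
hole_mid [([0.684, -0.006, 0.023], 0.65)]
jar [([0.744, 0.317, 0.055], 0.59)]
tin [([0.581, -0.113, 0.052], 0.97)]
palette_knife [([0.516, 0.328, 0.003], 0.74), ([0.741, 0.316, 0.059], 0.72), ([0.556, 0.083, 0.018], 0.71)]
paint_tube_a [([0.763, -0.051, 0.023], 0.88), ([0.759, 0.197, 0.019], 0.82), ([0.771, 0.113, 0.019], 0.7)]
paint_tube_c [([0.763, -0.051, 0.023], 0.88), ([0.759, 0.197, 0.019], 0.82), ([0.771, 0.113, 0.019], 0.7)]
side {'fx': 507.68446305610746, 'fy': 507.68446305610746, 'cx': 286.7253708698382, 'cy': 205.50309242056608, 'position': array([ 0.01648861, -0.44733475,  0.68333014]), 'orientation
[... 748 characters left out ...]
.018], 0.65)]
{'clock': 1.1, 'joint_positions': array([ 8.24257856e+01,  2.20417134e+01,  4.53159272e-01, -2.01946062e-03,
       -6.84131975e+01, -1.48154910e+01]), 'qvel': array([ 0.00940581,  0.02965865,  0.03686136,  0.03166545,  0.01467752,
       -0.03559438]), 'joint_torque': array([ 3.24746416e-04, -3.90478957e+01,  1.87622452e+01,  4.22456682e+00,
        1.54819392e-02, -8.26717212e-06]), 'position': array([0.23803501, 0.57786223, 0.22254813]), 'tool_rot': array([ 1.79997826e+02,  1.36745759e-03, -2.23904484e+01]), 'force': array([-0.02643989, -0.50529059, -0.1937006 ]), 'wrist_torque': array([0.00293228, 0.04302179, 0.0485922 ]), 'finger_force': 0.0, 'opening': 1.0003042884467808}
```

View pics/top0.png

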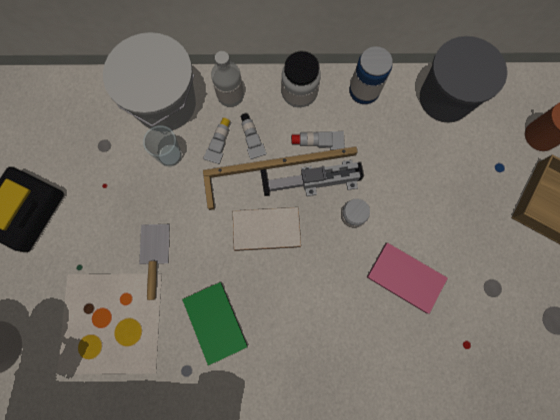

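View pics/side0.png

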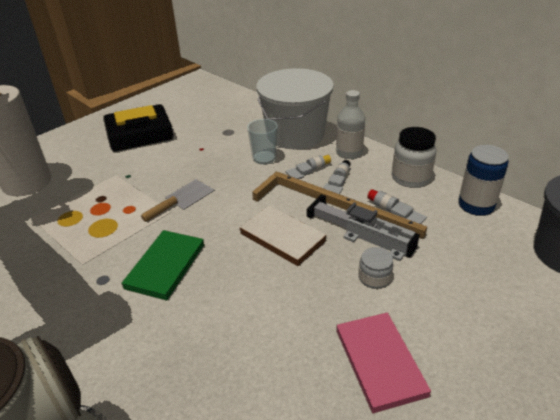

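The white board at top-view (266,229) is the panel: it has a white top and lies in front of the holder. The green board at (214,323) and the pink one at (407,277) are the look-alikes. I'll confirm this in one enlarged crop, which will also give the holder corners.

```bash
python3 - <<'E'
from h import *
im=cv2.imread('pics/top0.png')[140:260,190:380]
cv2.imwrite('pics/crop1.png',cv2.convertScaleAbs(cv2.resize(im,None,fx=4.2,fy=4.2,interpolation=cv2.INTER_CUBIC),alpha=1.5))
f=env.grab_frame('top')
for d in env.trace(f,'panel_center')[:3]:
    m=d['mask'].astype(np.uint8); r=cv2.minAreaRect(cv2.findContours(m,0,2)[0][0]); b=cv2.boxPoints(r)
    c=np.array([pix2(f,*p,0.018)[:2] for p in b]); print(round(d['score'],2),np.round(b).tolist(),np.round(c,4).tolist(),np.round(c.mean(0),4))
E
```

```text
0.67 [[231.0, 210.0], [298.0, 205.0], [301.0, 247.0], [234.0, 251.0]] [[0.5969, 0.1591], [0.6068, 0.0066], [0.5112, 0.0019], [0.5018, 0.1509]] [0.5542 0.0796]
0.66 [[365.0, 277.0], [386.0, 241.0], [450.0, 277.0], [429.0, 314.0]] [[0.4433, -0.1366], [0.524, -0.1878], [0.4422, -0.3225], [0.3646, -0.2697]] [ 0.4436 -0.2292]
0.57 [[180.0, 297.0], [222.0, 280.0], [249.0, 349.0], [207.0, 366.0]] [[0.4033, 0.2652], [0.438, 0.1756], [0.2948, 0.1152], [0.2625, 0.2022]] [0.3496 0.1895]
```

View pics/crop1.png

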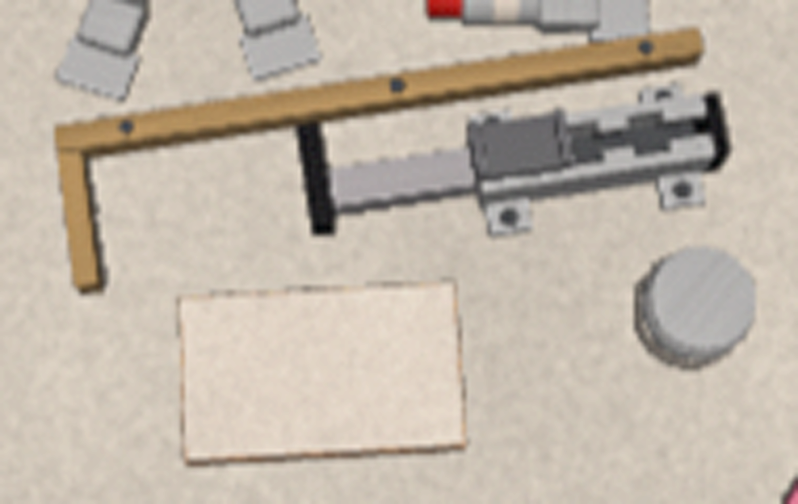

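The crop shows the white, brown-edged panel, with corners at crop (180,297), (456,281), (465,445) and (187,462). The bed and end stop are behind it, and the button is at (518,143). I'll make a rough holder fit and move to a wrist view above it.

```bash
python3 - <<'E'
from h import *
from scipy.optimize import least_squares
f=env.grab_frame('top')
# (crop u,v, z, holder x,y)
P=[(88,150,.024,.045,.076),(101,284,.024,-.032,.076),(299,122,.025,.040,-.055),(334,233,.002,-.020,-.055)]
w=np.array([pix2(f,190+u/4.2,140+v/4.2,z)[:2] for u,v,z,_,_ in P]); hh=np.array([p[3:] for p in P])
def res(q):
    c,s=np.cos(q[2]),np.sin(q[2]); return (hh@np.array([[c,s],[-s,c]])+q[:2]-w).ravel()
a=pix2(f,190+88/4.2,140+150/4.2,.024);b=pix2(f,190+700/4.2,140+58/4.2,.024)
d=a-b; yaw=np.arctan2(-d[0],d[1]); print('yaw rail',np.degrees(yaw))
print('corner,stop end',w.round(4).tolist())
c,s=np.cos(yaw),np.sin(yaw); o=w[0]-np.array([[c,-s],[s,c]])@[.045,.076]; print('origin',o)
bt=np.array([[c,-s],[s,c]])@[0,-.157]+o; print('button',bt)
p=np.array([[c,-s],[s,c]])@[-.02,-.09]+o
y=np.degrees(yaw)
for yy in (y+90,y-90,y,y-180): print(yy,env.inverse_kinematics([p[0],p[1],.33],[180,0,yy]))
env.goto([p[0]-.03,p[1],.33],[180,0,y-90])
f=env.grab_frame('wrist'); cv2.imwrite('pics/w1.png',f['image']); print(f['position'],f['orientation'],f['fx'],f['cx'],f['cy'])
np.save('w1.npy',{k:v for k,v in f.items()},allow_pickle=True)
for t in ('button_top','jaw_face','panel_center','tin'): print(t,[(np.round(x['xyz'],4).tolist(),round(x['score'],2)) for x in env.search_frame(f,t)][:2])
print(env.read_state()['clock'])
E
```

```text
yaw rail 8.678913653235302
corner,stop end [[0.6756, 0.2059], [0.6002, 0.1966], [0.6907, 0.0905], [0.6339, 0.0718]]
origin [0.64260455 0.12398398]
button [ 0.66629538 -0.03121829]
98.6789136532353 [ 17.40172796  20.5620382   13.33683883   0.         -82.77480063
 171.27718569]
-81.3210863467647 [ 17.40172796  20.5620382   13.33683883   0.         -82.77480063
  -8.72281431]
8.678913653235302 [ 1.74017280e+01  2.05620382e+01  1.33368388e+01  2.54444375e-14
 -8.27748006e+01  8.12771857e+01]
-171.3210863467647 [ 1.74017280e+01  2.05620382e+01  1.33368388e+01 -2.54444375e-14
 -8.27748006e+01 -9.87228143e+01]
[ 0.6160533  -0.03217024  0.49281799] [-1.39435454e+01  1.46888777e-02 -1.71259191e+02] 309.36090398320687 281.55023200729335 206.62695924851758
button_top [([0.6693, -0.0274, 0.0553], 0.92)]
jaw_face [([0.6682, 0.0199, 0.0282], 0.81), ([0.7963, 0.1773, 0.0201], 0.24)]
panel_center [([0.457, -0.1985, 0.0207], 0.79), ([0.5529, 0.0709, 0.0205], 0.6)]
tin [([0.5902, -0.1172, 0.0489], 0.92)]
3.875
```

View pics/w1.png

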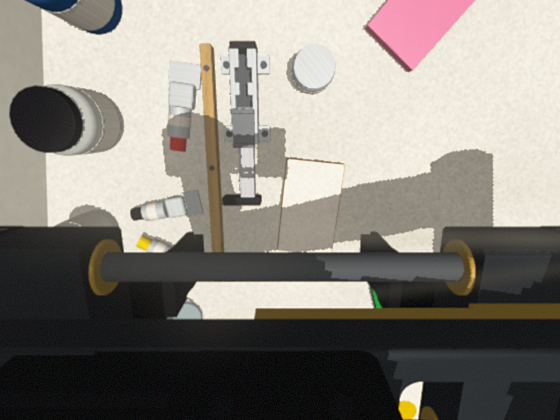

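The wrist view shows the button plate at (243,126), the jaw at (243,199) and the panel at (311,203). All of these agree with my fit. Next I press the button and slide outward.

```bash
cat >> h.py <<'E'
YAW=8.68; O=np.array([.6432,.1245])
def W(x,y):
    c,s=np.cos(np.radians(YAW)),np.sin(np.radians(YAW)); return O+np.array([c*x-s*y,s*x+c*y])
def H(p):
    c,s=np.cos(np.radians(YAW)),np.sin(np.radians(YAW)); d=np.array(p[:2])-O; return np.array([c*d[0]+s*d[1],-s*d[0]+c*d[1]])
def st(t=''):
    s=env.read_state(); f=s['force']; print(t,'t%.1f'%s['clock'],'H mm',(H(s['position'])*1e3).round(1),'z %.1f'%(s['position'][2]*1e3),'F',f.round(1)); return s
def mv(x,y,z,**k):
    r=env.move_straight([*W(x,y),z],**k); st(f'mv {x:.4f} {y:.4f} {z:.4f} {r}'); return r
E
python3 - <<'E'
from h import *
env.gripper_to(0.0)
env.goto([*W(0,-.157),.09],[180,0,YAW-90]); st()
r=mv(0,-.157,.0435,rate=.03,force_limit=1.8)
z=env.read_state()['position'][2]
if r and .046<z<.0535:
    mv(0,-.157,.0430,rate=.03)
    f=env.grab_frame('wrist'); cv2.imwrite('pics/w2.png',f['image'])
    mv(0,-.185,.0430,rate=.04,force_limit=8)
f=env.grab_frame('top'); cv2.imwrite('pics/t2.png',cv2.convertScaleAbs(cv2.resize(f['image'][140:260,190:380],None,fx=4.2,fy=4.2,interpolation=cv2.INTER_CUBIC),alpha=1.5))
E
```

```text
t6.4 H mm [   1.3 -156.9] z 91.8 F [-0.5 -0.2  1.5]
mv 0.0000 -0.1570 0.0435 True t7.6 H mm [  -0.2 -157. ] z 49.0 F [0.3 0.8 3.4]
mv 0.0000 -0.1570 0.0430 False t8.0 H mm [-1.00e-01 -1.57e+02] z 43.2 F [-1.8 -0.3  5.9]
mv 0.0000 -0.1850 0.0430 False t8.8 H mm [   0. -186.] z 43.1 F [-0.5 -1.   4.7]
```

```bash
python3 - <<'E'
from h import *
mv(0,-.214,.0430,rate=.04,force_limit=8)
mv(0,-.214,.0470,rate=.03)
print(mv(0,-.248,.0470,rate=.02,force_limit=6))
f=env.grab_frame('top'); cv2.imwrite('pics/t2.png',cv2.convertScaleAbs(cv2.resize(f['image'][140:260,190:380],None,fx=4.2,fy=4.2,interpolation=cv2.INTER_CUBIC),alpha=1.5))
env.dwell(.2); st()
E
```

```text
mv 0.0000 -0.2140 0.0430 False t9.8 H mm [ 1.000e-01 -2.141e+02] z 43.1 F [-1.4 -0.2  4.7]
mv 0.0000 -0.2140 0.0470 False t10.1 H mm [  -0.3 -213.8] z 46.3 F [-0.7  0.3 -0.5]
mv 0.0000 -0.2480 0.0470 True t11.1 H mm [ 1.000e-01 -2.349e+02] z 47.5 F [-1.2  1.2  3.5]
True
 t11.4 H mm [   0.  -234.7] z 47.2 F [-0.  -1.3  4.8]
```

```bash
python3 - <<'E'
from h import *
mv(0,-.2345,.075,rate=.08)
env.move_straight([*W(-.13,-.10),.25],rate=.3)
f=env.grab_frame('top'); cv2.imwrite('pics/t2.png',cv2.convertScaleAbs(cv2.resize(f['image'][140:260,190:380],None,fx=4.2,fy=4.2,interpolation=cv2.INTER_CUBIC),alpha=1.5))
for t in ('button_top','jaw_face','panel_center'): print(t,[(np.round(x['xyz'],4).tolist(),(H(x['xyz'])*1e3).round(1),round(x['score'],2)) for x in env.search_frame(f,t)][:3])
st()
E
```

```text
mv 0.0000 -0.2345 0.0750 False t11.9 H mm [  -0.3 -234.3] z 75.1 F [-0.1 -0.3  0.2]
button_top []
jaw_face []
panel_center [([0.5451, 0.0824, 0.0178], array([-103.3,  -26.8]), 0.87)]
 t13.1 H mm [-130.  -100.6] z 248.2 F [ 0.6 -0.7  0.5]
```

View pics/t2.png

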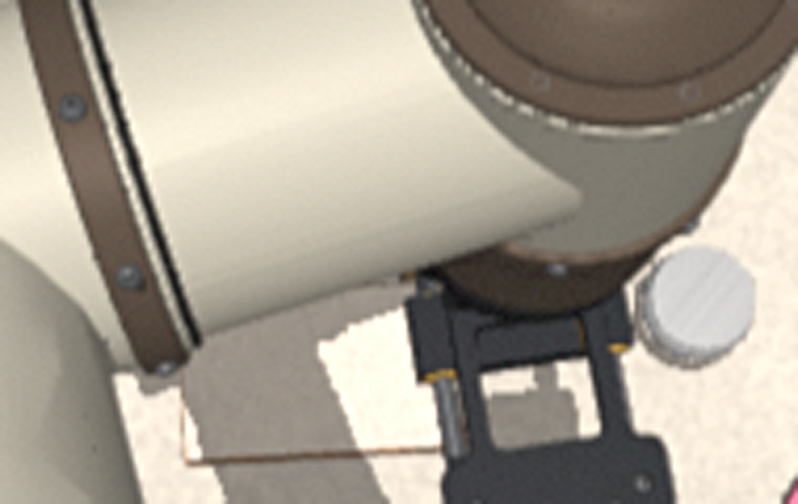

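```bash
python3 - <<'E'
from h import *
def look(n,ts):
    f=env.grab_frame(n); 
    for t in ts: print(n,t,[(np.round(x['xyz'],4).tolist(),(H(x['xyz'])*1e3).round(1),round(x['score'],2)) for x in env.search_frame(f,t)][:3])
    return f
env.gripper_to(0.5)
env.move_straight([*W(-.095,-.155),.12],rate=.3)
f=look('wrist',('panel_center','button_top','jaw_face')); cv2.imwrite('pics/w3.png',f['image'])
look('side',('button_top','jaw_face','panel_center'))
mv(-.095,-.145,.008,rate=.15)
mv(-.095,-.0875,.008,rate=.06,force_limit=15)
mv(-.095,-.12,.008,rate=.15)
env.move_straight([*W(-.17,-.02),.20],rate=.3)
env.gripper_to(1.0)
env.goto([*W(-.19,-.003),.20],[180,0,YAW]); st()
f=look('wrist',('panel_center','button_top','jaw_face')); cv2.imwrite('pics/w4.png',f['image'])
np.save('w4.npy',f,allow_pickle=True)
for d in env.trace(f,'panel_center')[:2]:
    m=d['mask'].astype(np.uint8); b=cv2.boxPoints(cv2.minAreaRect(max(cv2.findContours(m,0,2)[0],key=cv2.contourArea)))
    print(b.round(), [(H(pix2(f,*p,.018))*1e3).round(1).tolist() for p in b])
E
```

```text
wrist panel_center [([0.4577, -0.1928, 0.0217], array([-231.3, -285.7]), 0.95), ([0.3168, 0.1304, 0.0217], array([-321.8,   55.1]), 0.94), ([0.5558, 0.0356, 0.021], array([-99.8, -74.7]), 0.86)]
wrist button_top [([0.6843, -0.0987, 0.0571], array([   6.9, -226.8]), 0.72), ([0.5571, 0.0369, 0.0203], array([-98.3, -73.6]), 0.61)]
wrist jaw_face [([0.6782, -0.0874, 0.0506], array([   2.6, -214.8]), 0.95)]
side button_top [([0.6759, -0.0954, 0.0517], array([  -0.9, -222.3]), 0.62)]
side jaw_face [([0.6746, -0.0784, 0.0475], array([   0.4, -205.3]), 0.83)]
side panel_center [([0.3372, 0.1813, 0.017], array([-293.9,  102.3]), 0.92), ([0.4373, -0.2379, 0.0177], array([-258.2, -327.2]), 0.72), ([0.5441, 0.0699, 0.0179], array([-106.2,  -39. ]), 0.68)]
mv -0.0950 -0.1450 0.0080 False t16.0 H mm [ -94.2 -145. ] z 8.7 F [0.4 0.5 0.1]
mv -0.0950 -0.0875 0.0080 False t17.1 H mm [-95.3 -87.5] z 7.7 F [ 0.4 -0.6 -0.9]
mv -0.0950 -0.1200 0.0080 False t17.5 H mm [ -95.3 -120.7] z 7.8 F [ 0.8 -0.1  0.1]
 t20.7 H mm [-190.   -3.] z 200.0 F [-0.   0.1 -0.9]
wrist panel_center [([0.5398, 0.1039, 0.0219], array([-105.3,   -4.8]), 0.89), ([0.3814, 0.1829, 0.0232], array([-250. ,   97.2]), 0.89), ([0.4812, -0.1845, 0.0234], array([-206.8, -281. ]), 0.63)]
wrist button_top [([0.6684, -0.099, 0.0515], array([  -8.8, -224.7]), 0.49)]
wrist jaw_face [([0.6583, 0.0068, 0.0249], array([  -2.8, -118.6]), 0.57)]
[[129. 212.]
 [210. 191.]
 [225. 250.]
 [144. 272.]] [[-216.5, 173.1], [-191.6, 78.2], [-263.9, 63.6], [-291.4, 163.0]]
[[472. 169.]
 [559. 169.]
 [559. 227.]
 [472. 227.]] [[-167.3, -215.8], [-167.4, -312.9], [-235.1, -327.4], [-235.1, -225.8]]
```

View pics/w4.png

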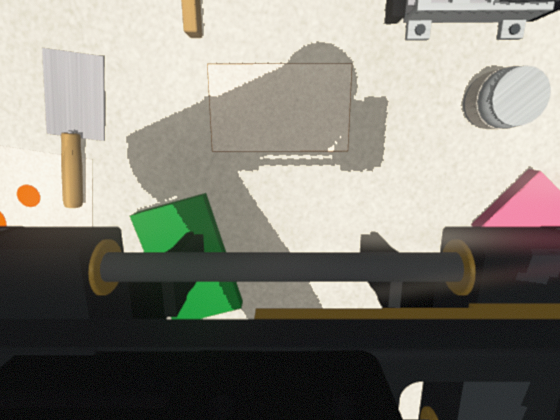

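The wrist view shows the panel with corners at (208,64), (351,64), (350,151) and (211,152), now square to the holder. The stop end is at (192,36) and the jaw edge at (395,10). The green look-alike stays clear. Next I push toward the rail.

```bash
python3 - <<'E'
from h import *
f=np.load('w4.npy',allow_pickle=True).item()
C=[(H(pix2(f,*p,.018))*1e3).round(1) for p in ((208,64),(351,64),(350,151),(211,152))]; print(C)
print('stop end',[(H(pix2(f,*p,z))*1e3).round(1) for p,z in (((201,34),.024),((201,37),.0))],'jaw',(H(pix2(f,386,22,.025))*1e3).round(1))
env.move_straight([*W(-.170,-.003),.06],rate=.25)
mv(-.170,-.003,.008,rate=.1)
mv(-.100,-.003,.008,rate=.08,force_limit=15)
f=env.grab_frame('wrist'); cv2.imwrite('pics/w5.png',f['image']); np.save('w5.npy',f,allow_pickle=True)
f=env.grab_frame('side'); cv2.imwrite('pics/s5.png',f['image'])
E
```

```text
[array([-58.7,  72.4]), array([-58.8, -75.1]), array([-147.4,  -78.7]), array([-148.3,   74.3])]
stop end [array([-32.3,  76.4]), array([-28.7,  82.3])] jaw [ -22.1 -106. ]
mv -0.1700 -0.0030 0.0080 False t22.4 H mm [-169.3   -2.7] z 8.8 F [ 0.7 -0.1  1.1]
mv -0.1000 -0.0030 0.0080 False t23.4 H mm [-99.7  -2.9] z 8.0 F [ 1.   1.4 -0.3]
```

View pics/w5.png

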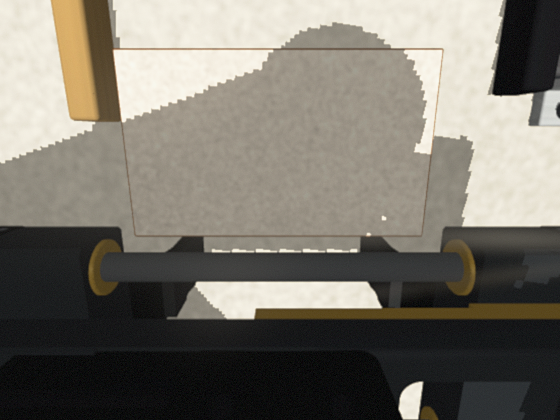

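The panel has entered the bed: its left edge (114,50)–(134,236) lies just inside the stop (120,121), and the jaw is clear at (500,50). I'll continue to the rail.

```bash
python3 - <<'E'
from h import *
print(mv(-.048,-.003,.008,rate=.05,force_limit=10))
f=env.grab_frame('wrist'); np.save('w6.npy',f,allow_pickle=True); cv2.imwrite('pics/w6.png',f['image'])
E
```

```text
mv -0.0480 -0.0030 0.0080 True t24.4 H mm [-54.3  -3.5] z 7.1 F [-0.  -0.1 -0.2]
True
```

View pics/w6.png

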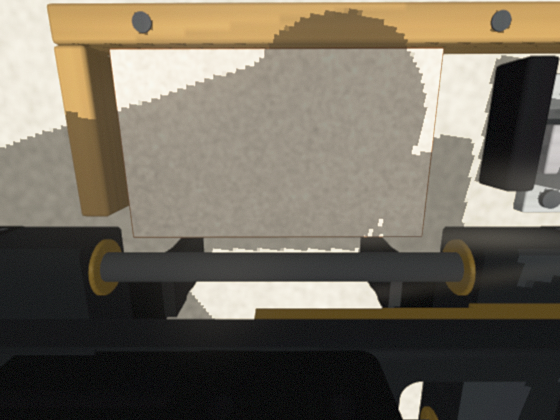

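The panel's far edge lies flat along the rail at row 48. The push stopped at holder x = -54.3 mm, which is where rail contact was expected. Next I press the button again and slide the jaw in.

```bash
python3 - <<'E'
from h import *
mv(-.085,-.003,.010,rate=.1)
env.move_straight([*W(-.085,-.003),.13],rate=.3)
env.gripper_to(0.0)
env.goto([*W(0,-.229),.10],[180,0,YAW-90]); st()
r=mv(0,-.229,.0435,rate=.03,force_limit=1.8)
z=env.read_state()['position'][2]
if r and .046<z<.0535:
    mv(0,-.229,.0430,rate=.03)
    mv(0,-.209,.0430,rate=.04,force_limit=8)
    mv(0,-.209,.0470,rate=.03)
    mv(0,-.172,.0470,rate=.02,force_limit=6)
    env.dwell(.2); st()
E
```

```text
mv -0.0850 -0.0030 0.0100 False t24.9 H mm [-84.4  -2.8] z 10.3 F [ 0.2 -0.4 -0.2]
 t28.0 H mm [-1.000e-01 -2.285e+02] z 100.0 F [-0.2  0.7 -0.4]
mv 0.0000 -0.2290 0.0435 True t29.5 H mm [-1.00e-01 -2.29e+02] z 49.5 F [0.2 1.1 3.1]
mv 0.0000 -0.2290 0.0430 False t29.9 H mm [  -0. -229.] z 43.2 F [-1.5  0.7  5.2]
mv 0.0000 -0.2090 0.0430 False t30.5 H mm [-1.000e-01 -2.079e+02] z 42.9 F [-1.7  0.6  5. ]
mv 0.0000 -0.2090 0.0470 False t30.8 H mm [  -0.3 -208.6] z 46.2 F [ 0.2 -0.   0.3]
mv 0.0000 -0.1720 0.0470 True t32.2 H mm [  -0.  -177.6] z 47.8 F [ 0.7 -0.9  3.3]
 t32.4 H mm [-1.000e-01 -1.778e+02] z 47.6 F [0.8 0.8 3.9]
```

```bash
python3 - <<'E'
from h import *
mv(0,-.1778,.075,rate=.08)
env.move_straight([*W(-.10,-.12),.16],rate=.3)
env.gripper_to(1.0)
env.goto([*W(-.13,.002),.16],[180,0,YAW]); st()
f=env.grab_frame('wrist'); np.save('w7.npy',f,allow_pickle=True); cv2.imwrite('pics/w7.png',cv2.resize(f['image'][:230],(800,329),interpolation=cv2.INTER_CUBIC))
for t in ('button_top','jaw_face','panel_center'): print(t,[((H(x['xyz'])*1e3).round(1),round(x['score'],2)) for x in env.search_frame(f,t)][:3])
E
```

```text
mv 0.0000 -0.1778 0.0750 False t32.9 H mm [  -0.3 -177.7] z 75.2 F [-0.2 -0.4 -0.1]
 t36.3 H mm [-129.9    1.9] z 160.0 F [-0.5 -0.6 -1. ]
button_top [(array([   3. , -185.2]), 0.91)]
jaw_face [(array([   5.4, -150.4]), 0.95), (array([  -2.7, -148.5]), 0.56)]
panel_center [(array([-2. ,  0.3]), 0.97), (array([-253.1,   85.6]), 0.68)]
```

View pics/w7.png

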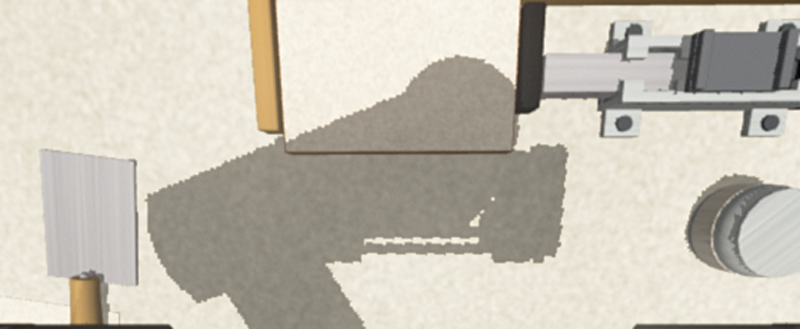

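The jaw at (530,55) is at the panel's end, the stop (262,65) is at the other end, and the button is up around the middle hole (735,60). I'll push the panel flat to the rail once more, then check it from above.

```bash
python3 - <<'E'
from h import *
env.move_straight([*W(-.085,.003),.05],rate=.25)
mv(-.085,.003,.009,rate=.1)
mv(-.046,.003,.009,rate=.04,force_limit=12)
mv(-.085,.003,.010,rate=.1)
env.move_straight([*W(-.06,.003),.22],rate=.3)
f=env.grab_frame('wrist'); cv2.imwrite('pics/w8.png',cv2.resize(f['image'][:230],(800,329),interpolation=cv2.INTER_CUBIC))
for t in ('button_top','jaw_face','panel_center'): print(t,[((H(x['xyz'])*1e3).round(1),round(x['score'],2)) for x in env.search_frame(f,t)][:3])
st()
E
```

```text
mv -0.0850 0.0030 0.0090 False t37.7 H mm [-84.4   3.2] z 10.0 F [-1.1 -0.3  0.1]
mv -0.0460 0.0030 0.0090 True t38.5 H mm [-54.2   2.5] z 7.9 F [-0.6 -0.2 -0.2]
mv -0.0850 0.0030 0.0100 False t38.9 H mm [-84.4   3.1] z 10.3 F [ 0.5 -0.8  0.1]
button_top [(array([   4.9, -183.3]), 0.71)]
jaw_face [(array([   5.2, -151.6]), 0.76)]
panel_center [(array([1. , 0.1]), 0.71), (array([   3.1, -155.5]), 0.69), (array([-223.2,  101.3]), 0.64)]
 t40.0 H mm [-60.9   2.8] z 217.9 F [-0.4 -0.2 -0.5]
```

View pics/w8.png

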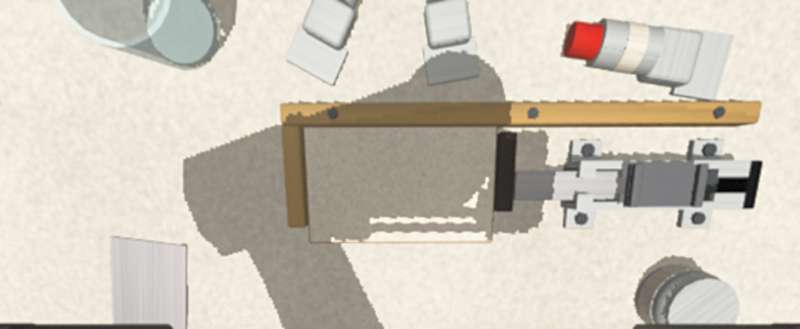

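```bash
python3 -c "
from h import *
print(env.close_job())"
```

```text
the job is handed in; nothing more can be done
None
```

I've handed the job in: the jaw was opened to the outermost hole, the panel pushed flat against the back rail, and the jaw closed with the button up in the middle hole, at about 40 s of the 72 s allowed. The last camera view shows the panel held between end stop and jaw.

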